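# Click the food box lid shut all the way round

### The arm

A 6-joint arm with a two-finger parallel gripper is mounted at the origin on a cart in front of the work surface, level with it; the furniture and walls round the work are solid. World frame = base frame: x ahead of the robot, y to its left, z up, the work surface at z = 0. Lengths are in mm, angles in degrees, forces in N, time in s.
With the tool pointing down it reaches from about 350 to 850 mm from the base axis. Payload 8.1 kg.
Tool frame: the origin (TCP) lies between the finger pads; the fingertips stand 25 mm ahead of it and the grasp point (between the pads) lies 6 mm ahead of it (r.tcp_to_tips is the distance from the TCP to the fingertips, in mm); z points along the fingers, y is the line along which they close (so a half turn about z gives the same grasp; the last joint's range is limited). The gripper opens to 85 mm and grips with 20 to 120 N. Pads are 22 mm wide; open, the fingers measure 114 mm over their backs; the gripper's body (76 mm by 85 mm) begins 54 mm behind the grasp point. The pads swing forward as they close: fully open they stand 13 mm farther back than shut.
Start: joints at [62.716, 7.471, 85.268, -0, 87.261, -4.893], TCP at [228.536, 554.776, 256.292] pointing down, gripper open.
Joint ranges: [-169.43, 169.43], [-51.17, 129.36], [1.28, 143.12], [-76.62, 256.62], [0, 156.53], [-152.29, 152.29]. Speed limits (degrees/s): [136.94, 136.94, 159.86, 180, 180, 180].

### API

Orientations are given as [roll, pitch, yaw] about the fixed x, y, z axes, in that order (R = Rz(yaw) Ry(pitch) Rx(roll)).
In Python, from bench import r gives the robot as it stands.
- The arm moves only by the tool apply_moves, never from a script. Its arguments are lists of equal length, an entry for each row: "angular": the turn, a rotation vector about the world's x, y, z in units of 8 degrees (1.0 is 8 degrees), a list of three; "travel": the shift along the world's x, y, z in units of 40 mm (1.0 is 40 mm), a list of three; "jaw": the opening, from 0 (shut) to 1 (fully open). A call has 1 to 20 rows; each row shifts and turns the commanded pose from where the row before left it; what a row does not reach is not made up. A row lasts 1/8 s, in which the tool goes at most 62.5 mm and 10.7 degrees, less where a joint would pass 70% of its speed; a pose out of reach is approached as far as the arm can. A call is refused whole if a number of a shift passes 1 or a number of a turn 1, either way. A call with a gripper value outside its range is refused whole. The fingers move at their own pace and stop on an object; "force" is the grip in N (left out, the last holds). Time passes only in rows, so rows that do not move let the fingers close. It gives the time, the measured TCP pose, the force, the opening and the grip force at its end, in the units of the state.
- r.sense(): the state, without advancing time (a new reading comes with each control period).
- r.snapshot(name): name is "scene" or "top" or "wrist"; returns a dict with "color" (384x512x3 uint8, red, green, blue), "fx", "fy", "cx", "cy" (pixels), "R" (3x3) and "t" (3): a world point X has camera coordinates R X + t; the wrist camera has in their place "mount" (4x4, takes a point from camera to tool coordinates, whose origin is the TCP and whose axes are the flange's). Camera axes: x right, y down, z forward; pixel columns grow to the right and rows downward; lengths in mm; the calibration is good to about 2 mm. A picture is of the moment at which its call begins: read the wrist's pose just before it. There is no depth.
- r.hand_in(): hands the job in; it is judged then, once.
The state is a dict: "time": time; "joint_pos": joint angles; "qd": joint speeds; "joint_efforts": joint torques, N m; "tool_pos": TCP position; "tcp_rot": TCP orientation; "ft_force": force on the tool from outside, world axes, zero at the start; "wrist_torque": the same for the moment, N m; "finger_gap": finger opening in mm; "grip_force": force on a finger pad.
Only numpy, scipy, OpenCV 4.12 (cv2) and the standard library are available. Lean on these libraries where they do the work, as an engineer would, in place of code of your own. Each camera call takes 0.05 s, during which the arm holds its last target. There are 200 camera calls.

### The job

The lid lies on the glass food box, but the four snap sections of its rim, one on each side, still stand up. Press them down one after another with your fingertips until every section has clicked shut, flush with the lid. Do not pick up, tip or push the box about, and leave the things around it where they are.

Things in the scene. Friction and masses are not known exactly. Their poses are not given: they have to be found in the camera images.
- food_box: clear glass box, 176 x 136 mm, with a grey clip-on lid; loose, 0.6 to 1.1 kg. Origin: centre of its underside; x along its long side, z up, front (-x) roughly toward the robot. The lid's fixed middle (119 x 79 mm) and four corner pieces (30 mm) are 72 mm high. Between the corners the rim is four snap sections, one a side, hinged on the middle's edge
- front_clip (a joint): snap section on the short side, box's own -x (78 mm long, 30 mm wide outward from its hinge, which is 60 mm from the box's middle): angle, 0 up (outer edge 10 mm above the lid's top), 0.35 rad shut (flush). Starts at 0 to 0.1. Takes 7 to 12 N down on its outer half; let go before about 0.27 it stays up, beyond that it snaps shut by itself and stays
- front_clip_pad (a point): point to press on the front section: on its upper face, mid-length, 22 mm outward of its hinge; moves with the section (79 mm above the box's underside when up, 72 mm when shut)
- right_clip (a joint): snap section on the long side, box's own -y (118 mm long, 30 mm wide outward from its hinge, which is 40 mm from the box's middle): angle, 0 up (outer edge 10 mm above the lid's top), 0.35 rad shut (flush). Starts at 0 to 0.1. Takes 7 to 12 N down on its outer half; let go before about 0.27 it stays up, beyond that it snaps shut by itself and stays
- right_clip_pad (a point): point to press on the right section: on its upper face, mid-length, 22 mm outward of its hinge; moves with the section (79 mm above the box's underside when up, 72 mm when shut)
- back_clip (a joint): snap section on the short side, box's own +x (78 mm long, 30 mm wide outward from its hinge, which is 60 mm from the box's middle): angle, 0 up (outer edge 10 mm above the lid's top), 0.35 rad shut (flush). Starts at 0 to 0.1. Takes 7 to 12 N down on its outer half; let go before about 0.27 it stays up, beyond that it snaps shut by itself and stays
- back_clip_pad (a point): point to press on the back section: on its upper face, mid-length, 22 mm outward of its hinge; moves with the section (79 mm above the box's underside when up, 72 mm when shut)
- left_clip (a joint): snap section on the long side, box's own +y (118 mm long, 30 mm wide outward from its hinge, which is 40 mm from the box's middle): angle, 0 up (outer edge 10 mm above the lid's top), 0.35 rad shut (flush). Starts at 0 to 0.1. Takes 7 to 12 N down on its outer half; let go before about 0.27 it stays up, beyond that it snaps shut by itself and stays
- left_clip_pad (a point): point to press on the left section: on its upper face, mid-length, 22 mm outward of its hinge; moves with the section (79 mm above the box's underside when up, 72 mm when shut)
- salt: salt shaker, 44 mm across, 90 mm high, near the box's left side; origin at the centre of its base; bystander, leave alone
- lemon: lemon, 71 x 53 x 51 mm, behind the box; origin under its centre; bystander, leave alone
- tea_light: tea light, 38 mm across, 15 mm high, near the box's right side; origin under its centre; bystander, leave alone
- peg: wooden clothes peg, 15 x 72 x 12 mm, in front of the box; origin under its centre; bystander, leave alone
- spoon: teaspoon, 139 x 30 x 10 mm, lying front right; origin under its centre; bystander, leave alone
- tumbler: water tumbler, 81 mm across, 91 mm high, front left; origin at the centre of its base; bystander, leave alone
Not all that is in view belongs to the job. Leave any brown look-alike of the food_box alone.

How it is judged (in metres and radians):
At the end, for the whole second after the job is handed in: all four sections read more than 0.32 rad (shut is 0.35); the box stands level (within 0.05 rad), at rest, within 40 mm of where it was; each bystander is within 30 mm of where it was (value of joint each of front_clip, right_clip, back_clip, left_clip above 0.32 rad and distance of food_box from where it was at the start of the episode below 0.04 m and angle between food_box's own z axis and vertical below 0.05 rad and linear speed of food_box below 0.02 m/s and distance of each of salt, lemon, tea_light, peg, spoon, tumbler from where it was at the start of the episode below 0.03 m); the robot touches nothing.
It fails at once if the box is lifted or tipped (height (world z) of food_box above 0.015 m or angle between food_box's own z axis and vertical above 0.15 rad).
It fails at once if the box is pushed more than 60 mm from its place (distance of food_box from where it was at the start of the episode above 0.06 m).
It fails at once if a bystander is picked up or knocked more than 40 mm from its place (distance of any of salt, lemon, tea_light, peg, spoon, tumbler from where it was at the start of the episode above 0.04 m).
It also fails if it takes over 45 s, if anything falls off the work surface, if the arm or the gripper's body presses on something with over 40 N, if the wrist force passes 120 N, or if a joint passes its speed limit or range.

## Working session

There is one attempt and no reset: what is moved stays moved. The work goes in short steps, Python scripts to look and compute and a tool call to move; the robot and the scene stay as the last step left them, time stands still between calls to the robot, and variables do not carry over. Pictures are saved under pics/ and viewed, at most 10 in all, crops included, and the job is handed in when it is done.

Besides the shell and the picture viewer there is one more tool, called after "Request:" as name(argument=value, ...), one argument or row to a line, values as JSON. apply_moves: Moves the arm, as the interface text tells. Its arguments: {"type":"object","properties":{"angular":{"type":"array"},"travel":{"type":"array"},"jaw":{"type":"array"},"force":{"type":"number"}},"required":["angular","travel","jaw"]}

```bash
mkdir -p pics
python3 - <<'E'
from bench import r
import cv2,numpy as np,pickle
s=r.sense();print(s)
d={n:r.snapshot(n) for n in("scene","top","wrist")}
pickle.dump((s,d),open('s0.pkl','wb'))
for n in d: cv2.imwrite(f'pics/{n}0.png',d[n]['color'][:,:,::-1])
for n in("scene","top"):
  c=d[n];print(n,c['fx'],c['cx'],c['cy'],-np.array(c['R']).T@c['t'])
E
```

```text
{'time': 0.0, 'joint_pos': array([ 6.27165135e+01,  7.51627219e+00,  8.53306938e+01, -1.45529080e-04,
        8.72621160e+01, -4.89414472e+00]), 'qd': array([ 0.02869186, -0.02992674,  0.05516511,  0.03301523, -0.06895706,
        0.04432585]), 'joint_efforts': array([ 1.06968713e-03, -5.69396603e+01, -5.00550771e+01, -5.96934069e-05,
        1.47410732e-02, -1.22252118e-05]), 'tool_pos': array([228.2913444 , 554.31190169, 255.21870635]), 'tcp_rot': array([-1.79891303e+02, -9.16151197e-03,  1.57610657e+02]), 'ft_force': array([-0.35501041,  0.69112279,  0.49249435]), 'wrist_torque': array([-0.04037938,  0.03391586,  0.01177833]), 'grip_force': 0.0, 'finger_gap': 85.47350420722677}
scene 354.9158555968391 253.98446738490955 191.0830602483501 [   5.50116347 -433.12349931  796.01993434]
top 362.8952589625707 258.8878261798163 190.93622386704973 [ 367.4716016     2.04461009 1252.93065617]
```

View pics/top0.png

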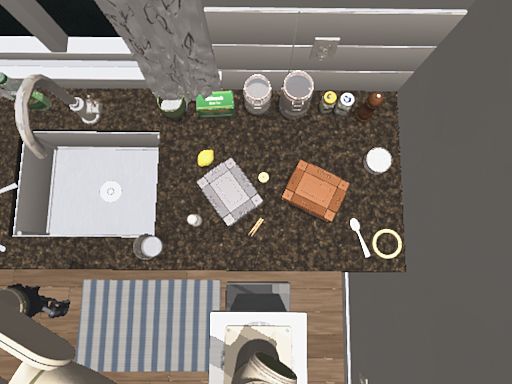

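View pics/scene0.png

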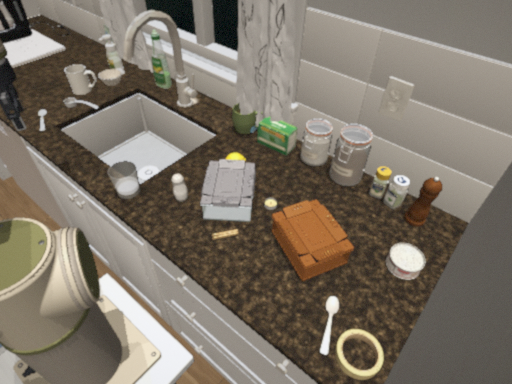

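The target is the grey box, top (230,191) and scene (229,188). The brown box, top (316,190), is the look-alike. The grey one has the salt, lemon, tea light and peg around it, as described. Next I'll confirm it in a crop and measure it.

```bash
cat > h.py <<'E'
import numpy as np,cv2
def ray(c,px,z):
    R=np.array(c['R']);o=-R.T@c['t']
    d=R.T@np.array([(px[0]-c['cx'])/c['fx'],(px[1]-c['cy'])/c['fy'],1]);return o+d*(z-o[2])/d[2]
def proj(c,X):
    p=np.array(c['R'])@X+c['t'];return np.array([p[0]/p[2]*c['fx']+c['cx'],p[1]/p[2]*c['fy']+c['cy']])
E
python3 - <<'E'
import pickle;from h import *
s,d=pickle.load(open('s0.pkl','rb'));c=d['top'];im=c['color']
hsv=cv2.cvtColor(im,cv2.COLOR_RGB2HSV)
m=((hsv[...,1]<50)&(hsv[...,2]>95)).astype(np.uint8)*255
roi=np.zeros_like(m);roi[150:235,190:275]=255;m&=roi
m=cv2.morphologyEx(m,cv2.MORPH_CLOSE,np.ones((5,5)));m=cv2.morphologyEx(m,cv2.MORPH_OPEN,np.ones((5,5)))
ct=max(cv2.findContours(m,0,2)[0],key=cv2.contourArea)
q=np.array([ray(c,p[0],75)[:2] for p in ct],np.float32)
rc=cv2.minAreaRect(q);print(rc);print(cv2.boxPoints(rc))
for n,p,z in(('salt',(194,220),45),('lemon',(205,157),25),('tea',(264,177),10),('peg',(257,227),10),('tumbler',(148,247),45)):print(n,ray(c,p,z)[:2])
a=cv2.resize(im[140:245,180:290],None,fx=5,fy=5,interpolation=2)
for p in cv2.boxPoints(rc):
    u=(proj(c,np.array([*p,75]))-[180,140]+.5)*5;cv2.circle(a,tuple(int(v) for v in u),4,(255,0,0),1)
cv2.imwrite('pics/crop.png',a[:,:,::-1])
E
```

```text
((546.2758178710938, 98.21544647216797), (190.4154052734375, 147.28042602539062), 36.479515075683594)
[[425.9405   100.82295 ]
 [513.50397  -17.600742]
 [666.61115   95.60794 ]
 [579.04767  214.03163 ]]
salt [451.43953463 216.00773791]
lemon [671.63538715 189.2286604 ]
tea [605.81376201 -16.25897315]
peg [431.97533904   6.43334511]
tumbler [361.37747613 363.98523041]
```

View pics/crop.png

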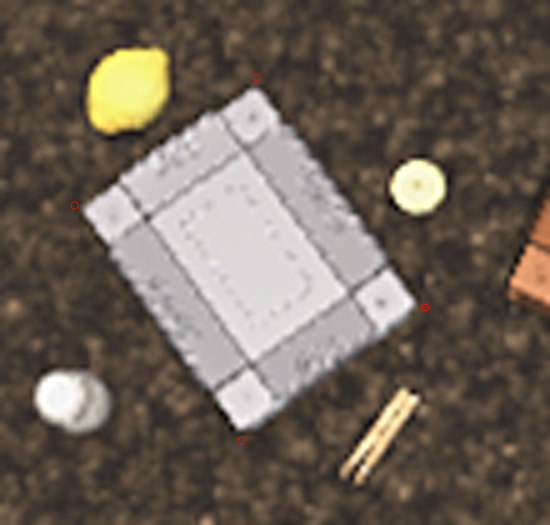

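The crop confirms it: grey lid with corners at crop (255,88), (83,210), (415,303) and (243,430). That puts the centre near (547,98) and the yaw near 36.5°. I'll move above the left section with the jaw shut and the tool's y along the box's x.

Request:
apply_moves(
  angular=[
    [0,0,-0.324],
    [0,0,-0.324],
    [0,0,-0.324],
    [0,0,-0.324],
    [0,0,-0.324],
    [0,0,-0.324],
    [0,0,-0.324],
    [0,0,-0.324],
    [0,0,-0.324],
    [0,0,-0.324],
    [0,0,-0.324],
    [0,0,-0.324],
    [0,0,0],
    [0,0,0],
  ],
  travel=[
    [0.588,-0.85,0],
    [0.588,-0.85,0],
    [0.588,-0.85,0],
    [0.588,-0.85,0],
    [0.588,-0.85,0],
    [0.588,-0.85,0],
    [0.588,-0.85,0],
    [0.588,-0.85,0],
    [0.588,-0.85,0],
    [0.588,-0.85,0],
    [0.588,-0.85,0],
    [0.588,-0.85,0],
    [0,0,0],
    [0,0,0],
  ],
  jaw=[0,0,0,0,0,0,0,0,0,0,0,0,0,0],
)

```text
time: 1.9
tool_pos: [510.4, 147.0, 256.0]
tcp_rot: [-180.0, -0.0, 126.5]
ft_force: [0.5, 0.4, 0.7]
finger_gap: 0.1
grip_force: 0.0
```

Run:
```python
from bench import r
import cv2,numpy as np,pickle
s=r.sense();w=r.snapshot('wrist');pickle.dump((s,w),open('s1.pkl','wb'))
print(s['tool_pos'],s['tcp_rot'],s['finger_gap'],s['ft_force'],r.tcp_to_tips,np.array(w['mount']),w['fx'],w['cx'],w['cy'])
cv2.imwrite('pics/w1.png',w['color'][:,:,::-1])
```

```text
[510.41267827 146.98288874 255.95147382] [-1.79969079e+02 -4.30747361e-02  1.26501580e+02] 0.06104809450652426 [0.45666073 0.35001146 0.65629466] 25.0 [[ 3.23695614e-04 -9.45997558e-01 -3.24173587e-01  8.38177459e+01]
 [ 9.99999790e-01  4.88474294e-04 -4.26931586e-04  1.08229569e-01]
 [ 5.62226702e-04 -3.24173381e-01  9.45997518e-01 -1.16942080e+02]
 [ 0.00000000e+00  0.00000000e+00  0.00000000e+00  1.00000000e+00]] 301.4712272170407 255.81042808524995 190.4191972561529
```

View pics/w1.png

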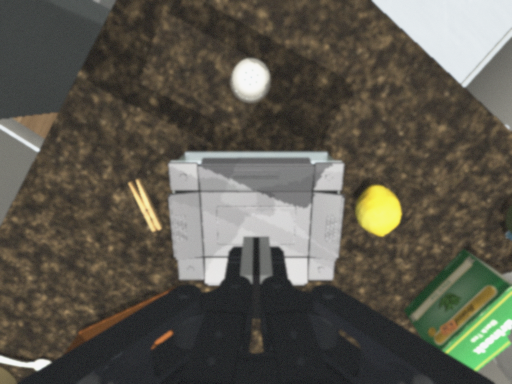

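The wrist view shows the left section at the top (rows 160–190, cols 199–316). The front section is at left (col 185), the back at right (col 325), and the middle's corners sit near (200,192) and (314,192). I'll check those with rays.

Run:
```python
import pickle;from h import *
from scipy.spatial.transform import Rotation as Ro
s,w=pickle.load(open('s1.pkl','rb'));M=np.array(w['mount'])
T=np.eye(4);T[:3,:3]=Ro.from_euler('xyz',s['tcp_rot'],degrees=True).as_matrix();T[:3,3]=s['tool_pos']
print(T[:3,:3].round(2))
V=np.linalg.inv(T@M);c=dict(w,R=V[:3,:3],t=V[:3,3])
print('tip px',proj(c,T[:3,:3]@[0,0,25]+T[:3,3]))
for p in((170,162),(343,162),(181,279),(333,279),(200,192),(314,192),(203,257),(309,257)):
  P=ray(c,p,72)[:2];d=P-[546.5,98];a=np.radians(36.5);print(p,P.round(0),'box',(d@[np.cos(a),np.sin(a)]).round(1),(d@[-np.sin(a),np.cos(a)]).round(1))
```

```text
[[-0.59  0.8  -0.  ]
 [ 0.8   0.59  0.  ]
 [ 0.   -0.   -1.  ]]
tip px [255.70668631 252.55796481]
(170, 162) [433. 104.] box -87.7 72.3
(343, 162) [575. 209.] box 89.1 72.4
(181, 279) [517.  -9.] box -87.7 -68.2
(333, 279) [660.  97.] box 90.5 -68.0
(200, 192) [475.  95.] box -59.0 39.9
(314, 192) [572. 167.] box 61.5 40.0
(203, 257) [521.  31.] box -60.2 -38.7
(309, 257) [618. 103.] box 60.7 -38.5
```

Both views agree within about 1.5 mm, centre ≈ (546.7,99.4). I'll press the left section now.

Request:
apply_moves(
  angular=[
    [0,0,0],
    [0,0,0],
    [0,0,0],
    [0,0,0],
    [0,0,0],
    [0,0,0],
    [0,0,0],
    [0,0,0],
    [0,0,0],
    [0,0,0],
    [0,0,0],
  ],
  travel=[
    [0,0.03,-0.9],
    [0,0,-0.9],
    [0,0,-0.9],
    [0,0,-0.7],
    [0,0,-0.35],
    [0,0,-0.05],
    [0,0,-0.05],
    [0,0,-0.05],
    [0,0,-0.05],
    [0,0,-0.05],
    [0,0,0],
  ],
  jaw=[0,0,0,0,0,0,0,0,0,0,0],
)

```text
time: 3.32
tool_pos: [511.6, 148.1, 97.2]
tcp_rot: [179.9, 0.1, 126.5]
ft_force: [0.4, 0.3, 0.7]
finger_gap: -0.2
grip_force: 0.0
```

Request:
apply_moves(
  angular=[
    [0,0,0],
    [0,0,0],
  ],
  travel=[
    [0,0,-0.04],
    [0,0,0],
  ],
  jaw=[0,0],
)

```text
time: 3.58
tool_pos: [511.7, 148.1, 96.7]
tcp_rot: [179.9, 0.1, 126.5]
ft_force: [-5.5, -1.3, 14.0]
finger_gap: -0.1
grip_force: 7.1
```

It has bottomed out flush, with 14 N at tip height 71.7 mm. Next is the back section.

Request:
apply_moves(
  angular=[
    [0,0,0],
    [0,0,0],
    [0,0,0],
    [0,0,0],
    [0,0,0],
    [0,0,0],
    [0,0,0],
    [0,0,0],
    [0,0,0],
    [0,0,0],
    [0,0,0],
    [0,0,0],
    [0,0,0],
  ],
  travel=[
    [0,0,1],
    [0.83,0,0],
    [0.83,0,0],
    [0.83,-0.03,0],
    [0,0,0],
    [0,0,-0.4],
    [0,0,-0.3],
    [0,0,-0.05],
    [0,0,-0.05],
    [0,0,-0.05],
    [0,0,-0.05],
    [0,0,-0.05],
    [0,0,0],
  ],
  jaw=[0,0,0,0,0,0,0,0,0,0,0,0,0],
)

```text
time: 5.2
tool_pos: [610.4, 146.9, 97.0]
tcp_rot: [180.0, 0.0, 126.5]
ft_force: [-0.3, 1.1, 3.3]
finger_gap: 0.0
grip_force: 1.5
```

Request:
apply_moves(
  angular=[
    [0,0,0],
    [0,0,0],
  ],
  travel=[
    [0,0,-0.04],
    [0,0,0],
  ],
  jaw=[0,0],
)

```text
time: 5.45
tool_pos: [610.6, 146.9, 96.8]
tcp_rot: [180.0, 0.0, 126.5]
ft_force: [-7.3, -0.5, 12.6]
finger_gap: 0.3
grip_force: 6.8
```

The back is flush. Next is the right section at (583,50.4).

Request:
apply_moves(
  angular=[
    [0,0,0],
    [0,0,0],
    [0,0,0],
    [0,0,0],
    [0,0,0],
    [0,0,0],
    [0,0,0],
    [0,0,0],
    [0,0,0],
    [0,0,0],
    [0,0,0],
    [0,0,0],
    [0,0,0],
  ],
  travel=[
    [0,0,1],
    [-0.23,-0.8,0],
    [-0.23,-0.8,0],
    [-0.23,-0.81,0],
    [0,0,0],
    [0,0,-0.4],
    [0,0,-0.3],
    [0,0,-0.05],
    [0,0,-0.05],
    [0,0,-0.05],
    [0,0,-0.05],
    [0,0,-0.05],
    [0,0,0],
  ],
  jaw=[0,0,0,0,0,0,0,0,0,0,0,0,0],
)

```text
time: 7.08
tool_pos: [582.8, 51.0, 96.9]
tcp_rot: [-180.0, -0.0, 126.5]
ft_force: [-2.1, 1.2, 5.7]
finger_gap: 0.1
grip_force: 2.7
```

Request:
apply_moves(
  angular=[
    [0,0,0],
    [0,0,0],
  ],
  travel=[
    [0,0,-0.04],
    [0,0,0],
  ],
  jaw=[0,0],
)

```text
time: 7.32
tool_pos: [582.9, 51.0, 96.7]
tcp_rot: [180.0, -0.0, 126.5]
ft_force: [-6.5, -0.0, 16.3]
finger_gap: -0.4
grip_force: 8.1
```

The front section is last, at (482.4,51.8).

Request:
apply_moves(
  angular=[
    [0,0,0],
    [0,0,0],
    [0,0,0],
    [0,0,0],
    [0,0,0],
    [0,0,0],
    [0,0,0],
    [0,0,0],
    [0,0,0],
    [0,0,0],
    [0,0,0],
    [0,0,0],
    [0,0,0],
  ],
  travel=[
    [0,0,1],
    [-0.84,0.02,0],
    [-0.84,0,0],
    [-0.84,0,0],
    [0,0,0],
    [0,0,-0.4],
    [0,0,-0.3],
    [0,0,-0.05],
    [0,0,-0.05],
    [0,0,-0.05],
    [0,0,-0.05],
    [0,0,-0.05],
    [0,0,0],
  ],
  jaw=[0,0,0,0,0,0,0,0,0,0,0,0,0],
)

```text
time: 8.95
tool_pos: [481.9, 51.2, 97.2]
tcp_rot: [-180.0, -0.0, 126.5]
ft_force: [-0.6, -0.4, -0.1]
finger_gap: 0.4
grip_force: 0.0
```

Request:
apply_moves(
  angular=[
    [0,0,0],
    [0,0,0],
  ],
  travel=[
    [0,0,-0.04],
    [0,0,0],
  ],
  jaw=[0,0],
)

```text
time: 9.2
tool_pos: [482.2, 51.2, 96.8]
tcp_rot: [-180.0, -0.0, 126.5]
ft_force: [-4.4, 0.3, 10.6]
finger_gap: -0.1
grip_force: 5.4
```

Request:
apply_moves(
  angular=[
    [0,0,0],
    [0,0,0],
    [0,0,0],
    [0,0,0],
    [0,0,0],
    [0,0,0],
    [0,0,0],
    [0,0,0],
  ],
  travel=[
    [0,0,1],
    [0,0,1],
    [0,0,1],
    [0,0,1],
    [-0.5,0.8,0.3],
    [-0.5,0.8,0.3],
    [0,0,0],
    [0,0,0],
  ],
  jaw=[0,0,0,0,0,0,0,0],
)

```text
time: 10.2
tool_pos: [442.1, 115.0, 279.5]
tcp_rot: [-180.0, 0.0, 126.5]
ft_force: [-0.4, 0.1, -0.2]
finger_gap: -0.1
grip_force: 0.0
```

Run:
```python
from bench import r
import cv2,numpy as np
s=r.sense();w=r.snapshot('wrist');sc=r.snapshot('scene');print(s['time'],s['tool_pos'])
a=cv2.resize(sc['color'][140:255,170:300],(590,522),interpolation=2)
b=cv2.resize(w['color'],None,fx=.4,fy=.4)
cv2.imwrite('pics/e.png',a[:,:,::-1]);cv2.imwrite('pics/ew.png',w['color'][:,:,::-1])
```

```text
10.2 [442.05439109 115.00050237 279.53817654]
```

View pics/e.png

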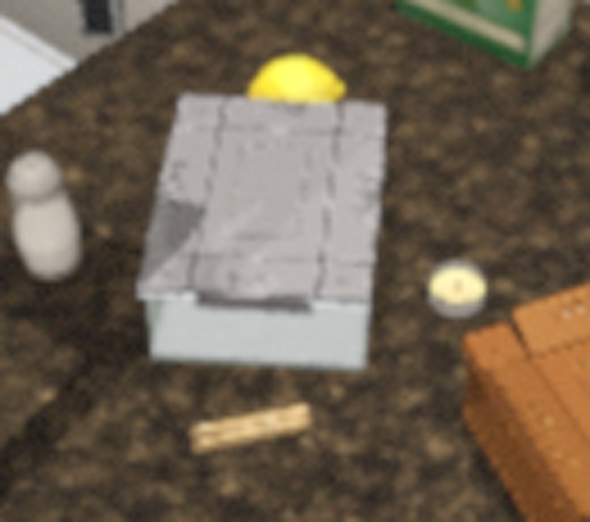

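View pics/ew.png

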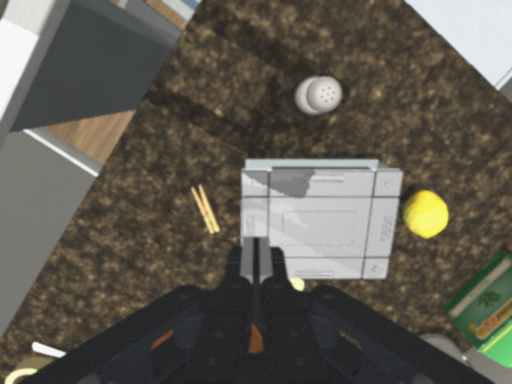

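The final views show the lid outline straight and flush on all sides, crop corners (182,97), (385,103), (375,297) and (142,292). The salt, lemon, tea light and peg are in place, and the arm is clear.

```bash
python3 -c "
from bench import r
print(r.hand_in())"
```

```text
the job is handed in; nothing more can be done
None
```

I pressed all four snap sections down until the fingertips bottomed out flush with the lid, and handed the job in at about 10 s; the final pictures show the lid flush and the box and its near neighbours in place, but the hand-in gave no verdict.

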